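# Lengthen the extending shelf riser and set it in the shelf corner

## Robot

A 6-joint arm with a two-finger parallel gripper is mounted at the origin on the work surface. World frame = base frame: x ahead of the robot, y to its left, z up, the work surface at z = 0. Lengths are in m, angles in rad, forces in N, time in s.
With the tool pointing down it reaches from about 0.225 to 0.875 m from the base axis. Payload 3.4 kg.
Tool frame: the origin (TCP) lies on the centre line of the jaws, within the pads' length; the fingertips stand 11 mm ahead of it and the grasp point (between the pads) lies 8 mm behind it; z points along the fingers, y is the line along which they close (so a half turn about z gives the same grasp; the last joint's range is limited). The gripper opens to 85 mm and grips with 20 to 120 N. Pads are 22 mm wide; open, the fingers measure 114 mm over their backs; the gripper's body (76 mm by 85 mm) begins 54 mm behind the grasp point. The pads swing forward as they close: fully open they stand 13 mm farther back than shut.
Start: joints at [1.036, 0.276, 1.505, -0, 1.361, -0.121], TCP at [0.231, 0.526, 0.242] pointing down, gripper open.
Joint ranges: [-2.89, 2.89], [-0.75, 2.08], [0.22, 2.7], [-1.18, 4.32], [0.11, 2.71], [-2.7, 2.7]. Speed limits (rad/s): [2.57, 2.57, 3.14, 3.14, 3.14, 3.14].

## Interface

Orientations are given as a unit quaternion [w, x, y, z].
In Python, from rig import manip, eyes, job gives the robot as it stands.
- The arm moves only by the tool drive_tool, never from a script. Its argument "rows" is a list of rows, each a list of 3 entries, a list of its own where there are three numbers: the turn, a rotation vector about the world's x, y, z in rad, then the shift along the world's x, y, z in cm, then the finger opening in cm, from 0 to 8.54. A call has 1 to 8 rows; each row shifts and turns the commanded pose from where the row before left it; what a row does not reach is not made up. A row lasts 1/8 s, in which the tool goes at most 62.5 mm and 10.7 degrees, less where a joint would pass 70% of its speed; a pose out of reach is approached as far as the arm can. A call is refused whole if a number of a shift passes 6.25 or a number of a turn 0.188, either way. A call with a gripper value outside its range is refused whole. The fingers move at their own pace and stop on an object; "force" is the grip in N (left out, the last holds). Time passes only in rows, so rows that do not move let the fingers close. It gives the time, the measured TCP pose, the force, the opening and the grip force at its end, in the units of the state.
- manip.get_state(): the state, without advancing time (a new reading comes with each control period).
- eyes.get_image(name): name is "scene" or "top" or "wrist"; returns the picture (420x560x3 uint8, red, green, blue); there is no depth.
- eyes.get_calibration(name): a dict with "camera_matrix" (3x3 intrinsics, pixels), "view" (4x4, takes a point from world to camera coordinates). Camera axes: x right, y up, looking along -z (the intrinsics and any distortion apply to the point x, -y, -z); pixel columns grow to the right and rows downward; lengths in m; the calibration is good to about 2 mm. A picture is of the moment at which its call begins: read the wrist's pose just before it. get_calibration takes no time and is no camera call; for the wrist camera it gives the pose at the moment of the call.
- job.sign_off(): hands the job in; it is judged then, once.
The state is a dict: "clock": time; "qpos": joint angles; "qd": joint speeds; "effort": joint torques, N m; "position": TCP position; "ee_rot": TCP orientation; "contact_force": force on the tool from outside, world axes, zero at the start; "moment": the same for the moment, N m; "width": finger opening in m; "gripper_force": force on a finger pad.
Only numpy, scipy, OpenCV 4.12 (cv2) and the standard library are available. Lean on these libraries where they do the work, as an engineer would, in place of code of your own. Each camera call takes 0.05 s, during which the arm holds its last target. There are 200 camera calls.

## Task

Pull the extending maple jar riser out to its full length by its metal grip, until the lock button on top clicks out. Then move the locked riser into the corner of the metal upstand, its long side flush against the long back wall and its closed end flush against the short wall, standing flat and square with no gaps, and let go. Leave the glass jar, the wheel toy and the turntable tray where they stand.

Things in the scene. Friction and masses are not known exactly. Their poses are not given: they have to be found in the camera images.
- riser: Loose riser's pale maple sleeve, a box 105 mm long (x), 60 wide (y), 40 high; 0.7 kg with drawer; friction on the shelf about 0.6. Origin: centre of its underside. x points to the open end where the drawer slides out (at the start roughly world -y); the -x end is closed. Window 18.5 x 20 mm in its 5 mm top, centred 32 mm to +x, for the button. May be gripped across the 60 mm, lifted or pushed.
- extension (a joint): Drawer's travel out of the sleeve along riser x (m): 0 fully in, 0.046 hard stop; starts at 0 to 0.012. Sliding takes 1 to 2 N, less than the riser's friction on the shelf, so the sleeve stays put if pulled slowly. The button pops at about 0.042; pull to the stop. Locked, it cannot go back below 0.041, so the riser (then 199 mm long, balance point 12 mm to riser +x of its origin) may be pushed by its grip.
- grip (a point): Top centre of the drawer's aluminium grip: an upright fin 18 mm wide (riser y), 40 mm long (riser x), from 3 to 41 mm above the shelf, to be pinched from above across its 18 mm. It lies on the riser's centre line, 80.5 mm plus the extension towards +x of the riser's origin; 8 mm clear of the sleeve when shut. Its outer end face is 20 mm farther towards +x.
- latch (a joint): Lock button travel (m): 0 = held down under the sleeve's top, 0.011 = fully out, locked. It rises by its own spring (about 3 N) when it comes under the window, and must not be pressed afterwards.
- latch_top (a point): Centre of the flat top of the steel lock button (14 mm across, carried by the drawer). 35 mm above the shelf while hidden, 46 mm when out, that is 6 mm above the sleeve's top.
- riser_corner (a point): Point of the riser at its lower edge, at the closed end of the side that must meet the back wall: 52.5 mm towards -x and 30 mm towards +y of the riser's origin. It must come to the inner corner of the upstand.
- riser_front (a point): The same lower long edge (riser +y side) at the open end of the sleeve: 52.5 mm towards +x and 30 mm towards +y of the riser's origin.
- corner: Fixed L-shaped aluminium upstand, walls 28 mm high, 12 mm thick. Origin: the inner corner, where the walls' inner faces meet, at shelf height. Long back wall: inner face x = 0, 220 mm along -y. Short wall: inner face y = 0, 100 mm along -x. The riser belongs in the quarter -x, -y, its x along the upstand's -y, its +y side on the back wall. Yaw up to 0.15 rad off the world's.
- jar: Bystander: glass jar with steel twist cap, 66 mm across, 115 mm high, origin at the centre of its underside. It and the wheel toy may stand in each other's places.
- wheel_toy: Bystander: red plastic toy cart on four wheels, 85 by 64 by 59 mm high, origin under its centre at shelf height.
- turntable: Bystander: clear acrylic turntable tray, 180 mm across, carrying a steel and a brass tin, 87 mm high in all, origin at the centre of its underside.
Mind the look-alikes: they are no part of the job. What is shaped like the riser but blue or green is not meant.

How it is judged:
By the outcome, as a careful person would: the job done as asked, in the order asked, and still so for the second after the job is handed in, with the robot touching nothing.
It also fails if it takes over 67 s, if anything falls off the work surface, if the arm or the gripper's body presses on something with over 40 N, if the wrist force passes 120 N, or if a joint passes its speed limit or range.

## Working session

There is one attempt and no reset: what is moved stays moved. The work goes in short steps, Python scripts to look and compute and a tool call to move; the robot and the scene stay as the last step left them, time stands still between calls to the robot, and variables do not carry over. Pictures are saved under pics/ and viewed, at most 10 in all, crops included, and the job is handed in when it is done.

Besides the shell and the picture viewer there is one more tool, called after "Call:" in YAML: its name, and indented under it one key for each argument. drive_tool: Moves the arm, as the interface text tells. Its arguments: {"type":"object","properties":{"rows":{"type":"array"},"force":{"type":"number"}},"required":["rows"]}

```bash
mkdir -p pics
cat > h.py <<'E'
import numpy as np, cv2
from rig import manip, eyes, job
def snap(n,f):
    im=eyes.get_image(n); cv2.imwrite(f'pics/{f}.png',im[:,:,::-1]); return im
def proj(n,P,c=None):
    c=c or eyes.get_calibration(n); K=np.array(c['camera_matrix']);V=np.array(c['view'])
    P=np.atleast_2d(P); q=P@V[:3,:3].T+V[:3,3]; q=q*[1,-1,-1]; q=q@K.T; return q[:,:2]/q[:,2:]
def ray(n,uv,c=None):
    c=c or eyes.get_calibration(n); K=np.array(c['camera_matrix']);V=np.array(c['view'])
    d=np.linalg.solve(K,[uv[0],uv[1],1])*[1,-1,-1]; R=V[:3,:3]; return -R.T@V[:3,3], R.T@d
def atz(n,uv,z,c=None):
    o,d=ray(n,uv,c); return o+d*(z-o[2])/d[2]
def tri(obs): # list of (o,d)
    A=0;b=0
    for o,d in obs:
        d=d/np.linalg.norm(d); M=np.eye(3)-np.outer(d,d); A=A+M; b=b+M@o
    return np.linalg.solve(A,b)
E
python3 - <<'E'
from h import *
s=manip.get_state(); print(s['position'],s['ee_rot'],s['contact_force'],s['clock'])
a=snap('scene','s0');b=snap('top','t0')
for n in('scene','top','wrist'):
    c=eyes.get_calibration(n);print(n,c.keys(),np.round(c['camera_matrix'],1).tolist(),np.round(c['view'],3).tolist())
E
```

```text
[0.23090873 0.52602389 0.24142799] [-3.03593573e-04  2.05387708e-01  9.78680232e-01 -8.94683568e-04] [ 0.05761435 -0.29798109 -0.61331094] 0.0
scene dict_keys(['camera_matrix', 'view']) [[478.6, 0.0, 285.0], [0.0, 478.6, 206.0], [0.0, 0.0, 1.0]] [[0.388, 0.922, 0.003, -0.21], [-0.525, 0.218, 0.823, 0.175], [0.757, -0.321, 0.569, -1.599], [0.0, 0.0, 0.0, 1.0]]
top dict_keys(['camera_matrix', 'view']) [[435.1, 0.0, 278.7], [0.0, 435.1, 210.8], [0.0, 0.0, 1.0]] [[-0.0, -1.0, 0.01, 0.028], [0.998, 0.0, 0.057, -0.478], [-0.057, 0.01, 0.998, -1.153], [0.0, 0.0, 0.0, 1.0]]
wrist dict_keys(['camera_matrix', 'view']) [[317.9, 0.0, 280.1], [0.0, 317.9, 211.1], [0.0, 0.0, 1.0]] [[0.402, 0.916, -0.001, -0.574], [-0.882, 0.387, -0.269, 0.033], [-0.246, 0.109, 0.963, -0.378], [0.0, 0.0, 0.0, 1.0]]
```

View pics/s0.png

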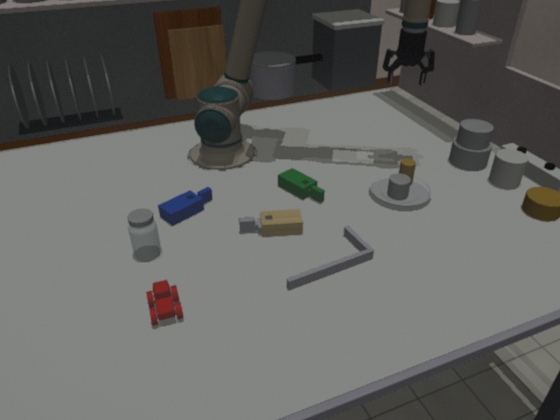

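View pics/t0.png

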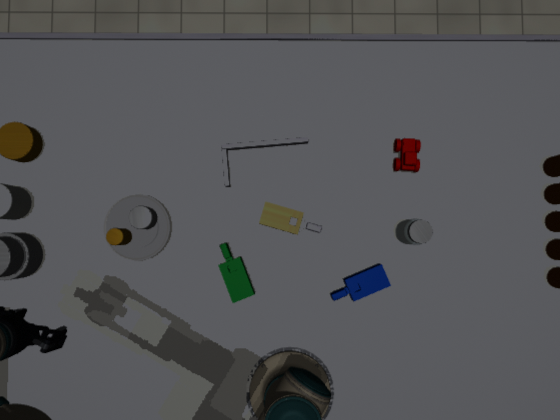

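Three riser-shaped candidates (top view): maple at (281,219) with grip at (314,227); green at (236,277); blue at (367,282). Only the pale maple one fits. Upstand corner is at about (227,148), the turntable at (138,227), the jar at (418,232) and the toy at (407,155). I'll confirm the maple one in an enlarged crop.

Run:
```python
from h import *
b=cv2.imread('pics/t0.png')[125:245,210:370]
b=cv2.convertScaleAbs(cv2.resize(b,None,fx=5,fy=5,interpolation=cv2.INTER_CUBIC),alpha=1.5)
cv2.imwrite('pics/t0c.png',b)
for uv,z in [((281,219),.04),((314,227),.041),((229,149),0),((306,143),0),((227,186),0),((138,227),0)]: print(uv,atz('top',uv,z))
c=eyes.get_calibration('wrist');print(ray('wrist',(280,210),c), manip.get_state()['position'])
```

```text
(281, 219) [0.45512665 0.02180828 0.04      ]
(314, 227) [ 0.43417086 -0.06440811  0.041     ]
(229, 149) [0.64784625 0.16305472 0.        ]
(306, 143) [ 0.66476035 -0.04736226  0.        ]
(227, 186) [0.54634123 0.16786408 0.        ]
(138, 227) [0.43505781 0.40690843 0.        ]
(array([0.16696836, 0.55375061, 0.37285115]), array([ 0.24310677, -0.10802234, -0.96397225])) [0.23098401 0.52607827 0.24152988]
```

View pics/t0c.png

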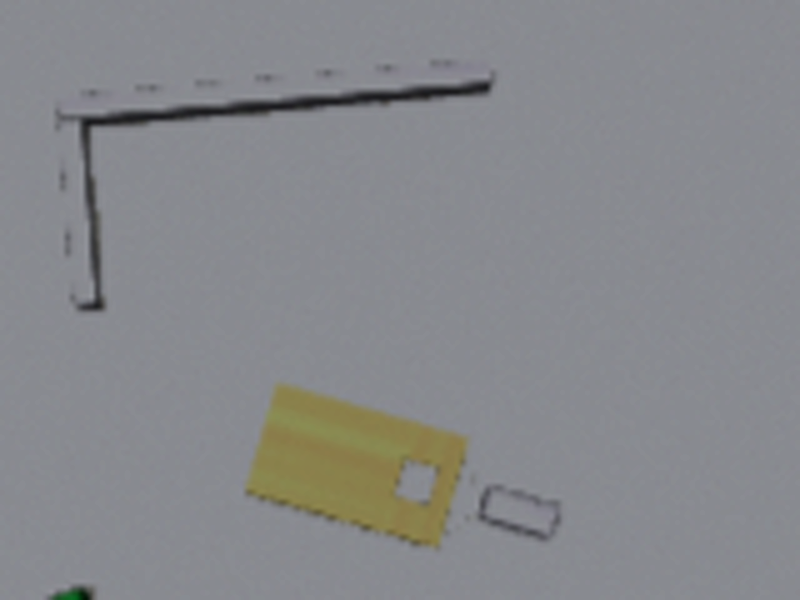

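Crop confirms it: the maple riser's corners are at (277,384), (466,438), (437,547) and (247,493), with the window at (417,482) and the grip fin at (520,511). Upstand inner corner is near (85,120). Next I move the wrist camera above it.

Call:
drive_tool:
  rows:
    - [[0,0,-0.18],[2.4,-5.8,0],8.5]
    - [[0,0,-0.18],[2.4,-5.8,0],8.5]
    - [[0,0,-0.18],[2.4,-5.8,0],8.5]
    - [[0,0,-0.18],[2.4,-5.8,0],8.5]
    - [[0,0,-0.18],[2.4,-5.8,0],8.5]
    - [[0,0,-0.18],[2.4,-5.8,0],8.5]
    - [[0,0,-0.18],[2.4,-5.8,0],8.5]
    - [[0,0,-0.18],[2.4,-5.8,0],8.5]

```text
clock: 1.1
position: [0.4227, 0.0626, 0.2423]
ee_rot: [0.0, 0.802, 0.598, 0.0]
contact_force: [0.8, -0.0, 0.6]
width: 0.0851
gripper_force: 0.0
```

Call:
drive_tool:
  rows:
    - [[0,0,0],[2.7,-2.0,0],8.5]
    - [[0,0,0],[0,0,0],8.5]
    - [[0,0,0],[0,0,0],8.5]

```text
clock: 1.48
position: [0.4485, 0.0448, 0.2418]
ee_rot: [-0.001, 0.8, 0.6, -0.001]
contact_force: [-0.1, -0.1, -0.2]
width: 0.0848
gripper_force: 0.0
```

Run:
```python
from h import *
s=manip.get_state(); print(s['position'],s['ee_rot'],s['qpos'],s['clock'])
import json
c=eyes.get_calibration('wrist'); a=snap('wrist','w1'); json.dump({k:np.array(v).tolist() for k,v in c.items()},open('w1.json','w'))
```

```text
[0.44851521 0.04483678 0.24184299] [-7.91078200e-04  7.99795328e-01  6.00271998e-01 -5.79499799e-04] [-5.53132621e-02  8.82472015e-02  1.74787119e+00  4.81677297e-04
  1.30737961e+00  2.27674180e-01] 1.475
```

View pics/w1.png

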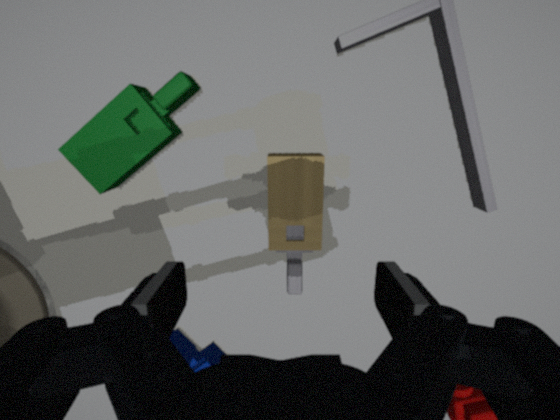

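Wrist view: maple riser at (268–324,154–250), window at (295,232), fin at (294,278), upstand inner corner near (437,12). I'll enlarge the riser and upstand for accurate edges.

Run:
```python
from h import *
b=cv2.imread('pics/w1.png')
A=cv2.resize(b[140:310,245:345],None,fx=3.5,fy=3.5,interpolation=cv2.INTER_CUBIC)
B=cv2.resize(b[0:220,330:500],None,fx=2.6,fy=2.6,interpolation=cv2.INTER_CUBIC)
o=np.zeros((600,800,3),np.uint8);o[:A.shape[0],:A.shape[1]]=A;o[:B.shape[0],355:355+B.shape[1]]=B[:600,:445]
cv2.imwrite('pics/w1c.png',cv2.convertScaleAbs(o,alpha=1.5))
```

```text
(no output)
```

View pics/w1c.png

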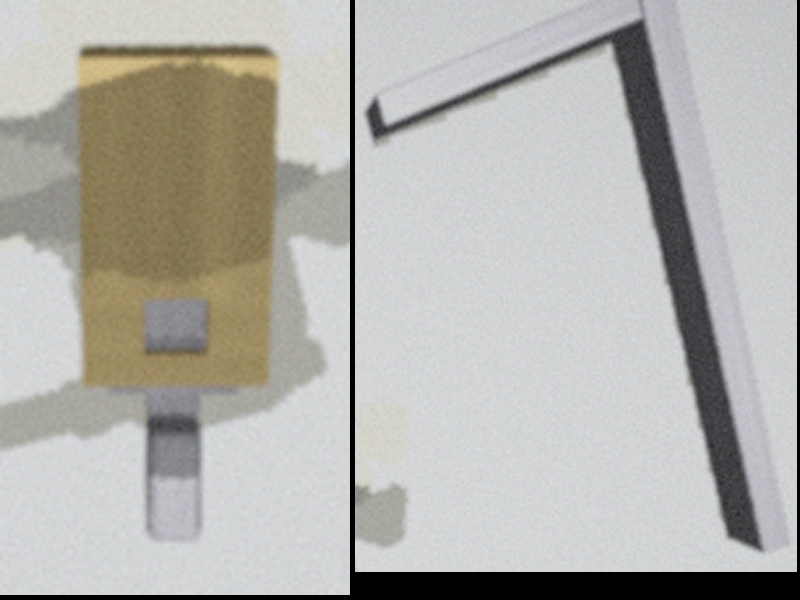

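```bash
cat > fit.py <<'E'
from h import *
import json
from scipy.optimize import least_squares
w1=json.load(open('w1.json')); top=eyes.get_calibration('top')
A=lambda x,y:((x+.5)/3.5-.5+245,(y+.5)/3.5-.5+140)
B=lambda x,y:((x-355+.5)/2.6-.5+330,(y+.5)/2.6-.5)
T=lambda x,y:((x+.5)/5-.5+210,(y+.5)/5-.5+125)
rw=[A(80,55),A(278,55),A(269,385),A(84,386)]          # closed-left(-y side), closed-right(+y side), open right, open left
rt=[T(247,493),T(277,384),T(466,438),T(437,547)]
M=np.array([[-.0525,-.03],[-.0525,.03],[.0525,.03],[.0525,-.03]])
for i in range(4): print('tri',np.round(tri([ray('wrist',rw[i],w1),ray('top',rt[i],top)]),4))
def res(p,which):
    c,s=np.cos(p[2]),np.sin(p[2]); P=M@np.array([[c,s],[-s,c]])+p[:2]; P=np.c_[P,np.full(4,p[3])]
    r=[]
    if 'w' in which:r.append(proj('wrist',P,w1)-rw)
    if 't' in which:r.append(proj('top',P,top)-rt)
    return np.ravel(r)
for wh in('w','t','wt'):
    q=least_squares(res,[.455,.022,-1.85,.04],args=(wh,));print(wh,np.round(q.x,4),'rms',np.sqrt(np.mean(q.fun**2)))
x=q.x; d=np.array([np.cos(x[2]),np.sin(x[2])])
e=atz('wrist',A(174,540),.041,w1); print('fin outer end along/lat', (e[:2]-x[:2])@d-.1005, (e[:2]-x[:2])@[-d[1],d[0]],e)
# upstand, wrist
for nm,z,pc,pb,ps in [('foot',0,B(613,42),B(728,538),B(374,138)),('top',.028,B(642,20),B(763,550),B(381,131))]:
    c,b,s=[atz('wrist',p,z,w1)[:2] for p in(pc,pb,ps)]
    print(nm,np.round(c,4),'back',np.hypot(*(b-c)),np.arctan2(*(b-c)[::-1])+np.pi/2,'short',np.hypot(*(s-c)),np.arctan2(*-(s-c)[::-1]))
for z,pc,pb,ps in [(.028,T(85,119),T(491,82),T(100,302))]:
    c,b,s=[atz('top',p,z,top)[:2] for p in(pc,pb,ps)]
    print('topcam',np.round(c,4),np.hypot(*(b-c)),np.arctan2(*(b-c)[::-1])+np.pi/2,'short',np.hypot(*(s-c)),np.arctan2(*-(s-c)[::-1]))
print('wallcorner height tri',tri([ray('wrist',B(642,20),w1),ray('top',T(85,119),top)]))
E
python3 fit.py
```

```text
tri [0.4437 0.0806 0.0249]
tri [0.5022 0.064  0.0234]
tri [ 0.4724 -0.0353  0.0395]
tri [ 0.4151 -0.0196  0.0388]
w [ 0.4575  0.0236 -1.8491  0.0393] rms 0.3471332809294159
t [ 0.4594  0.0216 -1.8454  0.0203] rms 0.09549192312623571
wt [ 0.4577  0.0231 -1.8484  0.0379] rms 0.4565554478666635
fin outer end along/lat 0.006617507019665569 -0.0007991548668138773 [ 0.42754324 -0.07973744  0.041     ]
foot [0.6437 0.1697] back 0.2197871375671132 0.08610983757015811 short 0.1000790719969445 0.07313195754709842
top [0.6418 0.1694] back 0.21723241922737685 0.09220701799575726 short 0.10098525954538744 0.09217775409255578
topcam [0.6438 0.1665] 0.21759963321224196 0.09350691753835227 short 0.09840026642305529 0.08726999686144946
wallcorner height tri [0.64456271 0.16864962 0.02302261]
```

Riser is at (0.458, 0.023) with yaw −1.848 and extension about 7 mm. Corner is at (0.643, 0.169) with yaw about 0.09. Now I go to the grip.

Call:
drive_tool:
  rows:
    - [[0,0,0.006],[-0.5,-3.6,-4.0],4.5]
    - [[0,0,0],[-0.5,-3.6,-4.0],4.5]
    - [[0,0,0],[-0.5,-3.4,-4.0],4.5]
    - [[0,0,0],[0,0,-3.0],4.5]
    - [[0,0,0],[0,0,-2.5],4.5]
    - [[0,0,0],[0,0,-2.0],4.5]
    - [[0,0,0],[0,0,-1.5],4.5]
    - [[0,0,0],[0,0,0],4.5]
  force: 40

```text
clock: 2.52
position: [0.4331, -0.0601, 0.0317]
ee_rot: [-0.001, 0.797, 0.603, -0.001]
contact_force: [0.3, -0.3, 0.6]
width: 0.0449
gripper_force: 0.0
```

Run:
```python
from h import *
s=manip.get_state(); print(s['position'],s['ee_rot'],s['contact_force'],s['clock'])
snap('wrist','w2')
```

```text
[ 0.4330855  -0.0601047   0.03172374] [-1.16293760e-03  7.97388047e-01  6.03465293e-01 -7.68271150e-04] [ 0.30060266 -0.31252873  0.5981209 ] 2.525
```

View pics/w2.png

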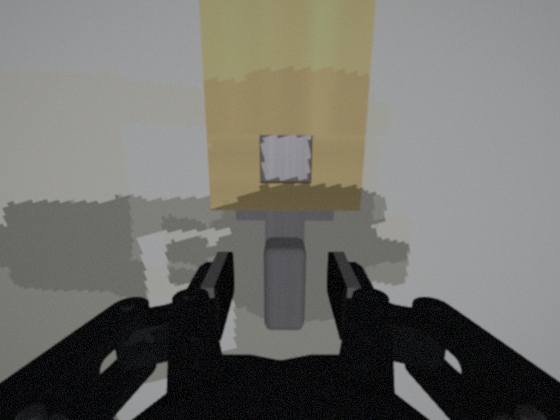

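Fin at u 265–305, v 240–328 lies between the fingers (inner edges 231 and 330), about 1 mm right of centre. I lower and close.

Call:
drive_tool:
  rows:
    - [[0,0,0],[0.1,0,-0.6],4.5]
    - [[0,0,0],[0,0,-0.6],4.5]
    - [[0,0,0],[0,0,0],1.0]
    - [[0,0,0],[0,0,0],1.0]
    - [[0,0,0],[0,0,0],1.0]
    - [[0,0,0],[0,0,0],1.0]
    - [[0,0,0],[0,0,0],1.0]
  force: 50

```text
clock: 3.45
position: [0.4352, -0.0615, 0.0204]
ee_rot: [-0.0, 0.798, 0.603, -0.0]
contact_force: [-0.6, -0.1, 1.3]
width: 0.0171
gripper_force: 50.6
```

Call:
drive_tool:
  rows:
    - [[0,0,0],[-0.082,-0.288,0],1.0]
    - [[0,0,0],[-0.082,-0.288,0],1.0]
    - [[0,0,0],[-0.082,-0.288,0],1.0]
    - [[0,0,0],[-0.082,-0.288,0],1.0]
    - [[0,0,0],[-0.082,-0.288,0],1.0]
    - [[0,0,0],[-0.082,-0.288,0],1.0]
    - [[0,0,0],[-0.082,-0.288,0],1.0]
    - [[0,0,0],[-0.082,-0.288,0],1.0]

```text
clock: 4.45
position: [0.4286, -0.0847, 0.0203]
ee_rot: [-0.0, 0.798, 0.603, -0.0]
contact_force: [-1.5, 3.6, 3.3]
width: 0.0172
gripper_force: 50.8
```

Call:
drive_tool:
  rows:
    - [[0,0,0],[-0.082,-0.288,0],1.0]
    - [[0,0,0],[-0.082,-0.288,0],1.0]
    - [[0,0,0],[-0.082,-0.288,0],1.0]
    - [[0,0,0],[-0.082,-0.288,0],1.0]
    - [[0,0,0],[-0.082,-0.288,0],1.0]
    - [[0,0,0],[-0.082,-0.288,0],1.0]
    - [[0,0,0],[-0.04,-0.14,0],1.0]
    - [[0,0,0],[0,0,0],1.0]

```text
clock: 5.45
position: [0.4241, -0.1036, 0.0204]
ee_rot: [0.001, 0.798, 0.603, 0.0]
contact_force: [0.7, 2.7, -0.5]
width: 0.0173
gripper_force: 50.5
```

Run:
```python
from h import *
import json
s=manip.get_state(); print(s['position'],s['ee_rot'],s['contact_force'],s['clock'])
c=eyes.get_calibration('wrist');w=snap('wrist','w3');t=snap('top','t3')
b=cv2.imread('pics/t3.png')[125:245,210:370]
b=cv2.convertScaleAbs(cv2.resize(b,None,fx=2.5,fy=2.5,interpolation=cv2.INTER_CUBIC),alpha=1.5)
o=np.zeros((420,800,3),np.uint8);o[:300,:400]=b;o[:,400:]=w[:,80:480,::-1]
cv2.imwrite('pics/c3.png',o); json.dump({k:np.array(v).tolist() for k,v in c.items()},open('w3.json','w'))
```

```text
[ 0.42410136 -0.10363851  0.02040592] [6.00288347e-04 7.98067602e-01 6.02567550e-01 2.99443667e-04] [ 0.6996629   2.71405712 -0.54615329] 5.45
```

View pics/c3.png

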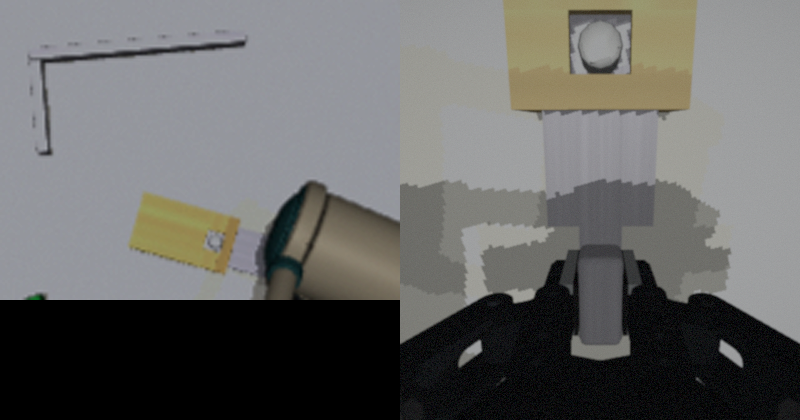

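The drawer is out and the button shows in the window at (600,45). I pull a bit more to be sure of the stop, then measure the button height.

Call:
drive_tool:
  rows:
    - [[0,0,0],[-0.082,-0.288,0],1.0]
    - [[0,0,0],[-0.082,-0.288,0],1.0]
    - [[0,0,0],[0,0,0],1.0]

```text
clock: 5.92
position: [0.4218, -0.1093, 0.0204]
ee_rot: [0.0, 0.798, 0.603, -0.0]
contact_force: [0.9, 3.3, 0.5]
width: 0.0176
gripper_force: 50.6
```

Run:
```python
from h import *
import json
s=manip.get_state(); print(s['position'],s['ee_rot'],s['contact_force'],s['clock'])
c=eyes.get_calibration('wrist');w=snap('wrist','w4');json.dump({k:np.array(v).tolist() for k,v in c.items()},open('w4.json','w'))
s=snap('scene','s4')
a=cv2.resize(w[0:130,170:390,::-1],None,fx=3.6,fy=3.6,interpolation=cv2.INTER_CUBIC)
o=np.zeros((600,800,3),np.uint8);o[:468,:792]=a
b=cv2.resize(s[200:240,230:310,::-1],None,fx=3.3,fy=3.3,interpolation=cv2.INTER_CUBIC);o[468:,:264]=b
d=cv2.imread('pics/w3.png')[0:60,220:340];o[468:588,300:540]=cv2.resize(d,None,fx=2,fy=2)
cv2.imwrite('pics/c4.png',o)
```

```text
[ 0.42179047 -0.10925884  0.02036451] [ 1.10903794e-04  7.97967701e-01  6.02700201e-01 -5.72936172e-05] [0.9208419  3.27134148 0.54272404] 5.925
```

View pics/c4.png

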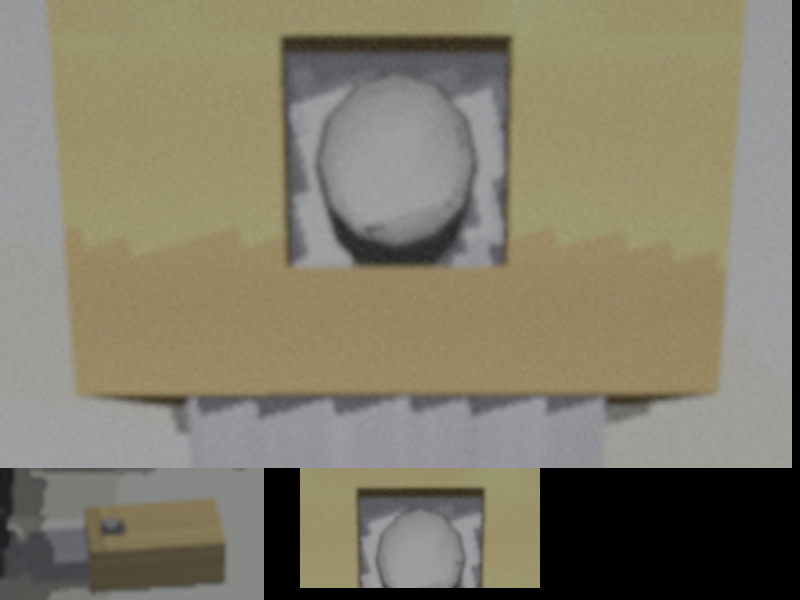

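The button stands out of the window (scene crop, at (112,524)). Its place in the window is unchanged since the last picture, so the drawer is at its stop and the sleeve has started to follow. I work out the riser's pose in the tool frame and the drag.

```bash
cat > plan.py <<'E'
from h import *
import json
w=json.load(open('w4.json'))
f=lambda x,y:((x+.5)/3.6-.5+170,(y+.5)/3.6-.5)
L=atz('wrist',f(78,393),.04,w)[:2];R=atz('wrist',f(718,393),.04,w)[:2]
print(L,R,'width',np.hypot(*(R-L)),'yaw',np.arctan2(*(R-L)[::-1])-np.pi/2)
yaw=-1.8484; d=np.array([np.cos(yaw),np.sin(yaw)])
o=(L+R)/2-.0525*d
s=manip.get_state();tcp=s['position'][:2]; n=np.array([-d[1],d[0]])
print('origin',o,'tcp in riser',(tcp-o)@d,(tcp-o)@n)
E
python3 plan.py
```

```text
[ 0.41163435 -0.03114583] [ 0.46885525 -0.04742699] width 0.05949207610771705 yaw -1.8480023258767375
origin [0.45463252 0.01120362] tcp in riser 0.12485748951804865 0.0014623421134396554
```

Call:
drive_tool:
  rows:
    - [[0,0,0],[0.4,0.2,0],1.0]
    - [[0,0,0.023],[1.0,0.4,0],1.0]
    - [[0,0,0.023],[1.2,0.5,0],1.0]
    - [[0,0,0.023],[1.2,0.5,0],1.0]
    - [[0,0,0.023],[1.2,0.5,0],1.0]
    - [[0,0,0.023],[1.2,0.5,0],1.0]
    - [[0,0,0.023],[1.2,0.5,0],1.0]
    - [[0,0,0.023],[1.2,0.5,0],1.0]
  force: 80

```text
clock: 7.02
position: [0.5067, -0.0737, 0.0204]
ee_rot: [-0.0, 0.746, 0.666, -0.002]
contact_force: [-3.8, -3.1, 5.5]
width: 0.0169
gripper_force: 81.6
```

Call:
drive_tool:
  rows:
    - [[0,0,0.023],[1.2,0.5,0],1.0]
    - [[0,0,0.023],[1.2,0.5,0],1.0]
    - [[0,0,0.023],[1.2,0.5,0],1.0]
    - [[0,0,0.023],[1.2,0.5,0],1.0]
    - [[0,0,0.023],[1.2,0.5,0],1.0]
    - [[0,0,0.023],[1.2,0.5,0],1.0]
    - [[0,0,0.023],[1.2,0.5,0],1.0]
    - [[0,0,0.023],[1.2,0.4,0],1.0]

```text
clock: 8.02
position: [0.6029, -0.0347, 0.0204]
ee_rot: [-0.0, 0.681, 0.732, -0.002]
contact_force: [-2.9, -0.8, 4.9]
width: 0.0171
gripper_force: 81.5
```

Call:
drive_tool:
  rows:
    - [[0,0,0.021],[1.2,0.4,0],1.0]
    - [[0,0,0],[0.6,0.2,0],1.0]
    - [[0,0,0],[0,0,0],1.0]

```text
clock: 8.4
position: [0.6218, -0.0283, 0.0204]
ee_rot: [0.0, 0.675, 0.738, -0.001]
contact_force: [-2.8, -0.4, 4.2]
width: 0.0168
gripper_force: 81.4
```

Run:
```python
from h import *
import json
s=manip.get_state(); print(s['position'],s['ee_rot'],s['contact_force'],s['moment'],s['clock'])
c=eyes.get_calibration('wrist');w=snap('wrist','w5');json.dump({k:np.array(v).tolist() for k,v in c.items()},open('w5.json','w'))
t=snap('top','t5');
o=np.zeros((600,800,3),np.uint8);o[:300,:400]=w[:300,80:480,::-1];o[:,400:]=cv2.convertScaleAbs(cv2.resize(t[125:245,210:290,::-1],None,fx=5,fy=5,interpolation=cv2.INTER_CUBIC),alpha=1.4);
cv2.imwrite('pics/c5.png',o)
```

```text
[ 0.62184455 -0.02826063  0.02039971] [ 7.61248987e-05  6.74616591e-01  7.38168074e-01 -5.86638744e-04] [-2.81958493 -0.40115677  4.15100758] [-0.07518363  0.39212348  0.3301371 ] 8.4
```

View pics/c5.png

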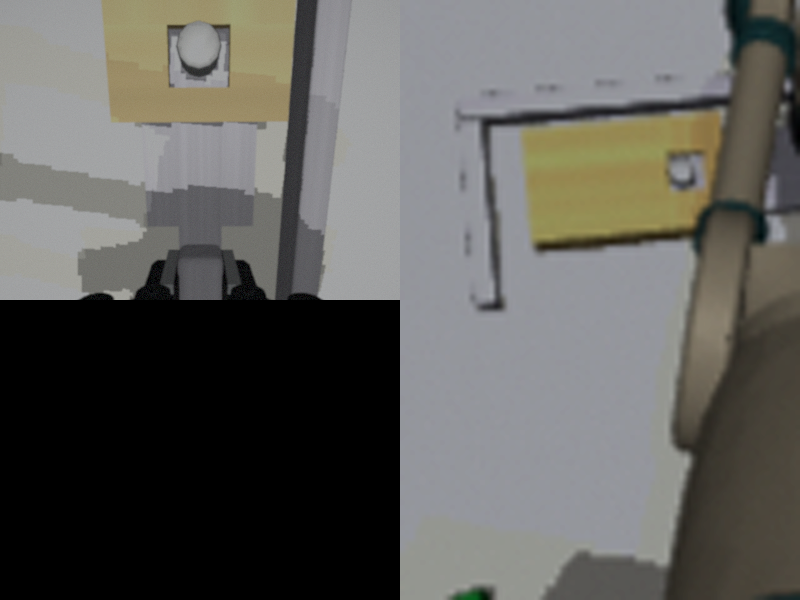

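Riser is parallel and close to the back wall, with the short-wall gap about 17 mm. Next I push against the back wall in small steps.

Call:
drive_tool:
  rows:
    - [[0,0,0],[0.2,0.02,0],1.0]
    - [[0,0,0],[0.2,0.02,0],1.0]
    - [[0,0,0],[0.15,0.015,0],1.0]
    - [[0,0,0],[0,0,0],1.0]

```text
clock: 9.0
position: [0.6243, -0.0277, 0.0201]
ee_rot: [-0.002, 0.674, 0.738, -0.002]
contact_force: [-7.9, -2.0, 6.7]
width: 0.0168
gripper_force: 81.9
```

```bash
cat > st.py <<'E'
from h import *
s=manip.get_state(); q=s['ee_rot'];print(s['position'],'tooly',2*np.arctan2(q[2],q[1])-np.pi/2,s['contact_force'],s['moment'],s['clock'])
E
python3 st.py
```

```text
[ 0.62431243 -0.02766658  0.02012236] tooly 0.0903715681874917 [-7.93631506 -2.0057471   6.72080322] [0.0896533  1.05126197 0.61107323] 9.0
```

Run:
```python
from h import *
import json
w=json.load(open('w5.json'))
im=cv2.imread('pics/w5.png').astype(int)
g=im.sum(2)
for v in (60,122,200,260,290): 
    r=g[v,330:450]; print(v,' '.join(map(str,r[::2])))
c=np.array([.643,.169])
n=np.array([np.cos(.09),np.sin(.09)])
for uv,z in [((80+294,122),.04),((80+110,122),.04),((80+289,122),0),((80+276,300),0),((80+298,2),0)]:
    p=atz('wrist',uv,z,w)[:2]; print(uv,p,'dist to back',(p-c)@n)
```

```text
60 419 425 427 427 427 414 418 425 417 418 412 419 419 424 421 421 423 423 420 415 426 380 161 140 152 160 159 178 153 159 169 223 394 438 430 441 441 431 443 446 456 452 446 441 431 432 432 433 473 479 475 476 478 474 479 480 475 466 472 476
122 326 323 320 315 347 336 350 346 402 475 469 466 474 476 467 465 467 474 467 276 162 156 159 160 159 182 155 153 203 318 400 411 409 416 410 408 417 424 431 416 410 409 405 409 463 491 487 489 487 487 482 479 485 483 486 479 477 483 482 483
200 280 290 328 326 339 332 344 349 341 343 329 330 330 336 333 336 248 161 155 158 169 168 173 154 162 328 392 409 422 419 414 409 425 421 422 404 405 417 398 421 487 488 485 483 493 484 489 478 475 487 478 485 483 491 489 486 489 486 481 481
260 334 336 335 326 328 333 331 341 336 338 329 337 342 327 214 144 163 165 165 159 171 146 207 271 270 276 285 285 282 283 281 284 259 282 268 276 357 477 476 483 481 489 488 490 489 487 481 488 482 488 485 486 486 487 493 487 479 483 479 479
290 45 65 70 29 0 0 89 257 328 343 343 336 319 191 169 150 137 160 156 146 160 232 275 271 281 285 283 277 287 287 276 276 272 270 332 436 483 481 487 487 492 484 481 482 483 490 484 488 487 478 485 482 486 490 480 487 483 485 486 486
(374, 122) [0.6458511  0.04282898] dist to back -0.0085005039166135
(190, 122) [0.58387353 0.03725207] dist to back -0.07072848432861337
(369, 122) [0.65485075 0.04363224] dist to back 0.0005349168024466045
(356, 300) [ 0.66307458 -0.04812268] dist to back 0.0004786656976702656
(378, 2) [0.65063544 0.09176835] dist to back 0.0006630687279377043
```

Calculation shows the wall is still about 6 mm away. The 8 N is friction, because the tool presses down on the fin with about 6 N. I relieve the height and continue.

Call:
drive_tool:
  rows:
    - [[0,0,0],[0,0,0.1],1.0]
    - [[0,0,0],[0.2,0.02,0],1.0]
    - [[0,0,0],[0.2,0.02,0],1.0]
    - [[0,0,0],[0,0,0],1.0]

```text
clock: 9.5
position: [0.6317, -0.0269, 0.0207]
ee_rot: [-0.0, 0.675, 0.738, 0.0]
contact_force: [-1.7, 0.9, -2.9]
width: 0.0171
gripper_force: 80.3
```

```bash
python3 st.py
```

```text
[ 0.63167995 -0.02688759  0.02072154] tooly 0.08884266750132497 [-1.70860001  0.87323431 -2.89034912] [-0.09127451  0.25663562  0.30772195] 9.5
```

Call:
drive_tool:
  rows:
    - [[0,0,0],[-0.022,0.25,0],1.0]
    - [[0,0,0],[-0.022,0.25,0],1.0]
    - [[0,0,0],[-0.022,0.25,0],1.0]
    - [[0,0,0],[-0.022,0.25,0],1.0]
    - [[0,0,0],[-0.022,0.25,0],1.0]
    - [[0,0,0],[0,0,0],1.0]

```text
clock: 10.25
position: [0.6305, -0.0138, 0.0213]
ee_rot: [-0.0, 0.675, 0.738, 0.0]
contact_force: [0.4, -0.6, -3.5]
width: 0.0169
gripper_force: 79.9
```

```bash
python3 st.py
```

```text
[ 0.63045308 -0.01384433  0.02128144] tooly 0.08880921103750228 [ 0.3637771  -0.58680128 -3.46438439] [-0.29738379 -0.06185522 -0.0728753 ] 10.25
```

Call:
drive_tool:
  rows:
    - [[0,0,0],[-0.013,0.15,-0.04],1.0]
    - [[0,0,0],[-0.013,0.15,0],1.0]
    - [[0,0,0],[-0.013,0.15,0],1.0]
    - [[0,0,0],[0,0,0],1.0]

```text
clock: 10.75
position: [0.63, -0.0099, 0.021]
ee_rot: [0.0, 0.675, 0.738, 0.0]
contact_force: [1.0, -0.5, -3.1]
width: 0.0168
gripper_force: 80.1
```

```bash
python3 st.py
```

```text
[ 0.62999013 -0.00989056  0.02102347] tooly 0.08889986998967747 [ 0.98970203 -0.48790593 -3.05346932] [-0.35229598 -0.0712027  -0.02219617] 10.75
```

Call:
drive_tool:
  rows:
    - [[0,0,0],[-0.01,0.15,-0.05],1.0]
    - [[0,0,0],[-0.01,0.15,0],1.0]
    - [[0,0,0],[0,0,0],1.0]

```text
clock: 11.12
position: [0.6298, -0.0069, 0.0206]
ee_rot: [0.0, 0.675, 0.738, 0.0]
contact_force: [0.5, -1.7, -2.2]
width: 0.017
gripper_force: 80.3
```

```bash
python3 st.py
```

```text
[ 0.62980871 -0.00689668  0.0205665 ] tooly 0.08890450818585394 [ 0.47419559 -1.74252276 -2.15201332] [-0.31979074  0.00745643 -0.02789182] 11.125
```

Call:
drive_tool:
  rows:
    - [[0,0,0],[-0.01,0.12,-0.02],1.0]
    - [[0,0,0],[-0.01,0.12,0],1.0]
    - [[0,0,0],[0,0,0],1.0]

```text
clock: 11.5
position: [0.6299, -0.0059, 0.0206]
ee_rot: [0.001, 0.675, 0.738, -0.0]
contact_force: [-1.0, -6.3, 0.3]
width: 0.017
gripper_force: 80.5
```

```bash
python3 st.py
python3 - <<'E'
from h import *
import json
c=eyes.get_calibration('wrist');w=snap('wrist','w6');json.dump({k:np.array(v).tolist() for k,v in c.items()},open('w6.json','w'))
t=snap('top','t6')
o=np.zeros((600,800,3),np.uint8);o[:300,:400]=w[:300,80:480,::-1];o[:,400:]=cv2.convertScaleAbs(cv2.resize(t[125:245,210:290,::-1],None,fx=5,fy=5,interpolation=cv2.INTER_CUBIC),alpha=1.4);
cv2.imwrite('pics/c6.png',o)
E
```

```text
[ 0.62987511 -0.00585375  0.02058601] tooly 0.0896377721332815 [-0.95561916 -6.32019822  0.26340731] [-0.86951147  0.0442774   0.04374685] 11.5
```

View pics/c6.png

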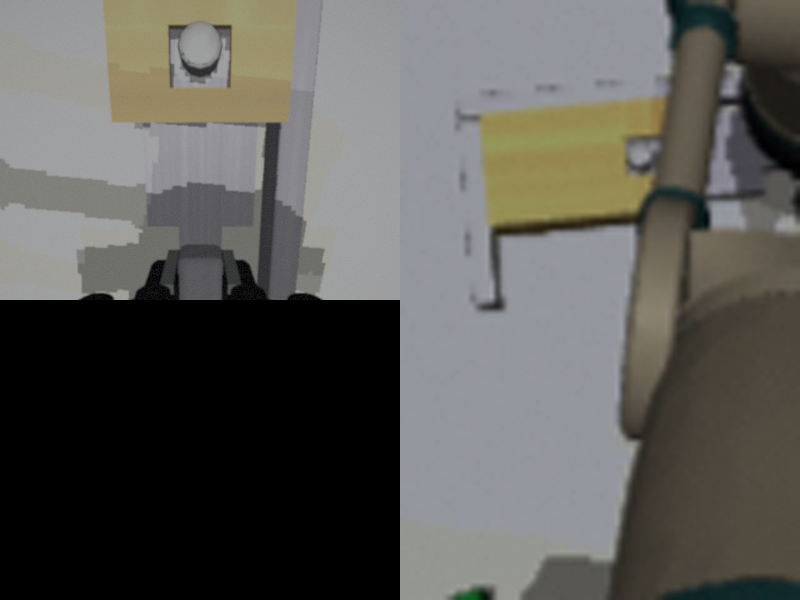

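The riser now sits in the corner, as top crop (480,112)–(495,230) shows. I seat it with light pushes, judged by force from here on.

Call:
drive_tool:
  rows:
    - [[0,0,0],[-0.01,0.12,0],1.0]
    - [[0,0,0],[-0.01,0.12,0],1.0]
    - [[0,0,0],[0,0,0],1.0]

```text
clock: 11.98
position: [0.6298, -0.0057, 0.0208]
ee_rot: [0.002, 0.674, 0.738, -0.002]
contact_force: [0.1, -12.4, 0.8]
width: 0.017
gripper_force: 80.7
```

```bash
python3 st.py
```

```text
[ 0.6298431  -0.00572575  0.02078209] tooly 0.09038331526793408 [  0.1208017  -12.38289533   0.84302233] [-1.66039993  0.11411534 -0.09951073] 11.975
```

Short wall contact is firm. Next, the back wall.

Call:
drive_tool:
  rows:
    - [[0,0,0],[0,-0.12,0],1.0]
    - [[0,0,0],[0.1,0.01,0],1.0]
    - [[0,0,0],[0.1,0.01,0],1.0]
    - [[0,0,0],[0,0,0],1.0]

```text
clock: 12.48
position: [0.6301, -0.0058, 0.0205]
ee_rot: [0.0, 0.674, 0.738, -0.002]
contact_force: [-3.3, -10.2, 2.4]
width: 0.0169
gripper_force: 81.0
```

```bash
python3 st.py
```

```text
[ 0.63009842 -0.00581926  0.0205464 ] tooly 0.09036940840189889 [ -3.28104205 -10.24779148   2.40326018] [-1.30437737  0.415884    0.0422084 ] 12.475
```

Call:
drive_tool:
  rows:
    - [[0,0,0],[0,-0.2,0],1.0]
    - [[0,0,0],[0.1,0.01,0],1.0]
    - [[0,0,0],[0.1,0.01,0],1.0]
    - [[0,0,0],[0,0,0],1.0]

```text
clock: 12.98
position: [0.6302, -0.0059, 0.0205]
ee_rot: [-0.002, 0.674, 0.738, -0.003]
contact_force: [-7.3, -6.7, 5.9]
width: 0.0168
gripper_force: 81.5
```

```bash
python3 st.py
```

```text
[ 0.63020369 -0.0058901   0.02048574] tooly 0.09022453883946246 [-7.26749952 -6.66760661  5.91141453] [-0.78096714  0.83657961  0.14288424] 12.975
```

Call:
drive_tool:
  rows:
    - [[0,0,0],[-0.2,0,0],1.0]
    - [[0,0,0],[-0.15,-0.2,0],1.0]
    - [[0,0,0],[0,-0.15,0],1.0]
    - [[0,0,0],[0,0,0],1.0]
  force: 40

```text
clock: 13.48
position: [0.63, -0.0079, 0.0204]
ee_rot: [-0.0, 0.675, 0.738, 0.0]
contact_force: [-0.4, 0.3, 2.4]
width: 0.017
gripper_force: 80.7
```

```bash
python3 st.py
```

```text
[ 0.62999128 -0.00791336  0.02043499] tooly 0.0887631536037703 [-0.40745611  0.33295361  2.38015162] [0.17785546 0.16185993 0.04558627] 13.475
```

Call:
drive_tool:
  rows:
    - [[0,0,0],[0,0,0],2.4]
    - [[0,0,0],[0,0,0],2.4]
    - [[0,0,0],[0,0,0],2.4]
    - [[0,0,0],[0,0,1.0],2.4]
    - [[0,0,0],[0,0,3.0],2.4]
    - [[0,0,0],[0,0,4.0],2.4]
    - [[0,0,0],[0,0,4.0],2.4]
    - [[0,0,0],[0,0,0],0]

```text
clock: 14.48
position: [0.6325, -0.0089, 0.145]
ee_rot: [0.004, 0.675, 0.738, 0.003]
contact_force: [-0.2, -0.5, 0.5]
width: 0.0067
gripper_force: 0.0
```

```bash
python3 st.py
python3 - <<'E'
from h import *
from scipy import ndimage
import json
c=eyes.get_calibration('wrist');w=snap('wrist','w7');json.dump({k:np.array(v).tolist() for k,v in c.items()},open('w7.json','w'))
hsv=cv2.cvtColor(w,cv2.COLOR_RGB2HSV); m=((hsv[...,1]>60)&(hsv[...,0]>12)&(hsv[...,0]<35)&(w[...,0]>60)).astype(np.uint8)
m=cv2.morphologyEx(m,cv2.MORPH_CLOSE,np.ones((9,9)))
n,l,st,ce=cv2.connectedComponentsWithStats(m);i=1+st[1:,4].argmax();print(st[i])
k=max(cv2.findContours((l==i).astype(np.uint8),0,1)[0],key=cv2.contourArea)
print(cv2.approxPolyDP(cv2.convexHull(k),6,True)[:,0].tolist())
P=cv2.approxPolyDP(cv2.convexHull(k),6,True)[:,0]
n_=np.array([np.cos(.09),np.sin(.09)]);d=np.array([np.sin(.09),-np.cos(.09)]);C=np.array([.643,.169])
for p in P:
    q=atz('wrist',p.astype(float),.04,c)[:2];print(p,np.round([(q-C)@d,(q-C)@n_],4))
E
```

```text
[ 0.63248447 -0.00885199  0.14495494] tooly 0.08906563208945739 [-0.15729941 -0.51886776  0.48094781] [-0.07062996  0.04594612  0.0093966 ] 14.475
[ 229    0   90  118 9307]
[[318, 0], [315, 116], [234, 116], [229, 0]]
[318   0] [ 0.0312 -0.0022]
[315 116] [ 0.1036 -0.0021]
[234 116] [ 0.1035 -0.0597]
[229   0] [ 0.0313 -0.06  ]
```

Call:
drive_tool:
  rows:
    - [[0,0,0],[-2.7,3.9,0],0]
    - [[0,0,0],[-2.6,3.9,0],0]
    - [[0,0,0],[-2.6,3.9,0],0]
    - [[0,0,0],[0,0,-4],0]
    - [[0,0,0],[0,0,-4],0]
    - [[0,0,0],[0,0,-3],0]
    - [[0,0,0],[0,0,-1.5],0]
    - [[0,0,0],[0,0,0],0]

```text
clock: 15.52
position: [0.5497, 0.1083, 0.0139]
ee_rot: [-0.001, 0.675, 0.738, -0.001]
contact_force: [-0.3, -0.8, 0.2]
width: 0.0004
gripper_force: 0.0
```

Call:
drive_tool:
  rows:
    - [[0,0,0],[0.5,0.045,0],0]
    - [[0,0,0],[0.3,0.03,0],0]
    - [[0,0,0],[0.3,0.03,0],0]
    - [[0,0,0],[0.2,0.02,0],0]
    - [[0,0,0],[0.2,0.02,0],0]
    - [[0,0,0],[0,0,0],0]

```text
clock: 16.27
position: [0.5659, 0.1099, 0.0153]
ee_rot: [0.0, 0.675, 0.738, 0.0]
contact_force: [0.2, -0.6, 0.6]
width: -0.0
gripper_force: 0.0
```

Call:
drive_tool:
  rows:
    - [[0,0,0],[0.2,0.02,0.5],0]
    - [[0,0,0],[0.2,0.02,0],0]
    - [[0,0,0],[0.2,0.02,0],0]
    - [[0,0,0],[0.1,0.01,0],0]
    - [[0,0,0],[0,0,0],0]

```text
clock: 16.9
position: [0.5728, 0.1106, 0.0201]
ee_rot: [-0.0, 0.675, 0.738, -0.0]
contact_force: [0.2, -0.0, -0.2]
width: 0.0002
gripper_force: 0.0
```

```bash
python3 st.py
```

```text
[0.57280739 0.1105931  0.02012777] tooly 0.08900362589060928 [ 0.20077622 -0.04519975 -0.18731296] [-0.02325556  0.05964689 -0.02875871] 16.9
```

Call:
drive_tool:
  rows:
    - [[0,0,0],[0.15,0.015,0],0]
    - [[0,0,0],[0.15,0.015,0],0]
    - [[0,0,0],[0.1,0.01,0],0]
    - [[0,0,0],[0,0,0],0]

```text
clock: 17.4
position: [0.5751, 0.1109, 0.0201]
ee_rot: [-0.001, 0.675, 0.738, -0.001]
contact_force: [-4.6, -0.0, 4.1]
width: 0.0
gripper_force: 2.7
```

```bash
python3 st.py
```

```text
[0.57511234 0.11085453 0.02009489] tooly 0.08911052127188879 [-4.57809688 -0.04178437  4.12406901] [-0.09145519  0.69221396 -0.01348094] 17.4
```

Call:
drive_tool:
  rows:
    - [[0,0,0],[0.15,0.015,0],0]
    - [[0,0,0],[0.15,0.015,0],0]
    - [[0,0,0],[0.1,0.01,0],0]
    - [[0,0,0],[0,0,0],0]

```text
clock: 17.9
position: [0.5752, 0.1109, 0.02]
ee_rot: [-0.004, 0.675, 0.738, -0.004]
contact_force: [-12.2, -1.8, 9.6]
width: 0.0
gripper_force: 6.3
```

```bash
python3 st.py
```

```text
[0.57524678 0.11087616 0.0200418 ] tooly 0.0893856121142853 [-12.2159012   -1.82514256   9.60337802] [-0.22265188  1.63102717  0.03776417] 17.9
```

Call:
drive_tool:
  rows:
    - [[0,0,0],[-0.6,-0.05,0],0]
    - [[0,0,0],[-0.6,-0.05,0],0]
    - [[0,0,0],[0,0,4],0]
    - [[0,0,0],[0,0,4],0]
    - [[0,0,0],[2.2,-5.7,2],0]
    - [[0,0,0],[2.2,-5.7,0],0]
    - [[0,0,0],[2.2,-5.7,0],0]
    - [[0,0,0],[0,0,0],0]

```text
clock: 18.9
position: [0.6369, -0.0638, 0.1197]
ee_rot: [0.002, 0.677, 0.736, 0.001]
contact_force: [-0.3, 1.0, 0.8]
width: -0.0001
gripper_force: 0.0
```

```bash
python3 st.py
```

```text
[ 0.63686559 -0.06375165  0.11970955] tooly 0.0839606948846936 [-0.2920607   0.99780759  0.77175871] [ 0.04907788 -0.01814395 -0.00622714] 18.9
```

Call:
drive_tool:
  rows:
    - [[0,0,0],[-0.2,0,-3],0]
    - [[0,0,0],[0,0,-4],0]
    - [[0,0,0],[0,0,-2],0]
    - [[0,0,0],[0,0,-0.8],0]
    - [[0,0,0],[0,0,0],0]

```text
clock: 19.52
position: [0.6322, -0.0585, 0.0216]
ee_rot: [-0.0, 0.675, 0.738, 0.0]
contact_force: [0.7, 0.1, 0.1]
width: -0.0001
gripper_force: 0.0
```

Call:
drive_tool:
  rows:
    - [[0,0,0],[-0.04,0.4,0],0]
    - [[0,0,0],[-0.04,0.4,0],0]
    - [[0,0,0],[-0.03,0.3,0],0]
    - [[0,0,0],[-0.03,0.3,0],0]
    - [[0,0,0],[0,0,0],0]

```text
clock: 20.15
position: [0.6307, -0.0447, 0.0218]
ee_rot: [0.0, 0.675, 0.738, 0.0]
contact_force: [0.4, 0.7, 0.4]
width: -0.0001
gripper_force: 0.0
```

```bash
python3 st.py
```

```text
[ 0.63074944 -0.04472868  0.02178608] tooly 0.08935810379591547 [0.44719595 0.72972773 0.41429491] [ 0.01376201 -0.01700428 -0.01769035] 20.15
```

Call:
drive_tool:
  rows:
    - [[0,0,0],[0.2,0.2,0],0]
    - [[0,0,0],[-0.02,0.2,0],0]
    - [[0,0,0],[-0.02,0.2,0],0]
    - [[0,0,0],[-0.02,0.2,0],0]
    - [[0,0,0],[0,0,0],0]

```text
clock: 20.78
position: [0.6324, -0.0382, 0.0217]
ee_rot: [0.001, 0.675, 0.738, -0.001]
contact_force: [0.3, -4.8, -0.5]
width: 0.0001
gripper_force: 2.5
```

```bash
python3 st.py
```

```text
[ 0.63240178 -0.03816596  0.02171023] tooly 0.08976296557301655 [ 0.28158652 -4.78346104 -0.49883666] [-0.80482446 -0.06683426  0.00555417] 20.775
```

Call:
drive_tool:
  rows:
    - [[0,0,0],[-0.01,0.15,0],0]
    - [[0,0,0],[-0.01,0.15,0],0]
    - [[0,0,0],[0,0,0],0]

```text
clock: 21.15
position: [0.6324, -0.0379, 0.0219]
ee_rot: [0.003, 0.674, 0.739, -0.002]
contact_force: [0.2, -12.7, -0.8]
width: -0.0
gripper_force: 6.3
```

```bash
python3 st.py
```

```text
[ 0.63243206 -0.03794683  0.02189776] tooly 0.09094059657014952 [  0.22105121 -12.71666991  -0.80830008] [-1.9097512   0.03592439  0.00438373] 21.15
```

Short wall is firm. One last check push at the sleeve's side.

Call:
drive_tool:
  rows:
    - [[0,0,0],[0.05,-0.8,0],0]
    - [[0,0,0],[0.05,-0.8,0],0]
    - [[0,0,0],[0,0,4],0]
    - [[0,0,0],[0,0,4],0]
    - [[0,0,0],[-2.4,5.2,2],0]
    - [[0,0,0],[-2.4,5.2,0],0]
    - [[0,0,0],[-2.3,5.2,0],0]
    - [[0,0,0],[0,0,0],0]

```text
clock: 22.15
position: [0.5594, 0.1096, 0.1218]
ee_rot: [-0.001, 0.673, 0.739, 0.0]
contact_force: [0.2, -0.5, 0.0]
width: 0.0002
gripper_force: 0.0
```

```bash
python3 st.py
```

```text
[0.55941902 0.10962011 0.12183325] tooly 0.09362685616009414 [ 0.18287467 -0.54771312  0.02363869] [-0.04140171 -0.06971964  0.05420543] 22.15
```

Call:
drive_tool:
  rows:
    - [[0,0,0],[0,0,-4],0]
    - [[0,0,0],[0,0,-3.5],0]
    - [[0,0,0],[0,0,-2.0],0]
    - [[0,0,0],[0,0,-0.5],0]
    - [[0,0,0],[0.5,0.04,0],0]
    - [[0,0,0],[0.4,0.04,0],0]
    - [[0,0,0],[0.3,0.03,0],0]
    - [[0,0,0],[0,0,0],0]

```text
clock: 23.15
position: [0.5747, 0.1071, 0.0222]
ee_rot: [0.0, 0.675, 0.738, 0.0]
contact_force: [-0.3, -0.0, -0.3]
width: 0.0
gripper_force: 0.0
```

Call:
drive_tool:
  rows:
    - [[0,0,0],[0.15,0.015,0],0]
    - [[0,0,0],[0.15,0.015,0],0]
    - [[0,0,0],[0,0,0],0]

```text
clock: 23.52
position: [0.5756, 0.1073, 0.0216]
ee_rot: [-0.001, 0.675, 0.738, -0.001]
contact_force: [-4.3, -0.9, 4.6]
width: -0.0003
gripper_force: 2.2
```

Call:
drive_tool:
  rows:
    - [[0,0,0],[0.2,0.02,0],0]
    - [[0,0,0],[0.2,0.02,0],0]
    - [[0,0,0],[0,0,0],0]

```text
clock: 23.9
position: [0.5756, 0.1073, 0.0214]
ee_rot: [-0.004, 0.675, 0.738, -0.004]
contact_force: [-12.1, -2.1, 9.4]
width: -0.0002
gripper_force: 5.9
```

Call:
drive_tool:
  rows:
    - [[0,0,0],[-0.6,-0.05,0],0]
    - [[0,0,0],[-0.6,-0.05,0],0]
    - [[0,0,0],[-1.0,0,2],0]
    - [[0,0,0],[0,0,5],0]
    - [[0,0,0],[0,0,5],0]
    - [[0,0,0],[0,0,5],0]
    - [[0,0,0],[0,-3,0],0]
    - [[0,0,0],[0,0,0],0]

```text
clock: 24.9
position: [0.5593, 0.0757, 0.1939]
ee_rot: [0.002, 0.676, 0.737, 0.001]
contact_force: [0.2, 0.2, 0.4]
width: -0.0
gripper_force: 0.0
```

```bash
python3 st.py
python3 - <<'E'
from h import *
c=eyes.get_calibration('wrist');w=snap('wrist','w8')
hsv=cv2.cvtColor(w,cv2.COLOR_RGB2HSV); m=((hsv[...,1]>60)&(hsv[...,0]>12)&(hsv[...,0]<35)&(w[...,0]>60)).astype(np.uint8)
m=cv2.morphologyEx(m,cv2.MORPH_CLOSE,np.ones((9,9)))
n,l,st,ce=cv2.connectedComponentsWithStats(m);i=1+st[1:,4].argmax()
k=max(cv2.findContours((l==i).astype(np.uint8),0,1)[0],key=cv2.contourArea)
n_=np.array([np.cos(.09),np.sin(.09)]);d=np.array([np.sin(.09),-np.cos(.09)]);C=np.array([.6435,.169])
for p in cv2.approxPolyDP(cv2.convexHull(k),5,True)[:,0]:
    q=atz('wrist',p.astype(float),.04,c)[:2];print(p,np.round([(q-C)@d,(q-C)@n_],4))
# latch height: pixel contrast at predicted button top
b=C+d*(.0525+.032)-n_*.03
for z in(.035,.046): print(z,proj('wrist',np.r_[b,z],c))
g=cv2.cvtColor(w,cv2.COLOR_RGB2GRAY);u,v=proj('wrist',np.r_[b,.04],c)[0].astype(int)
print(g[v-20:v+21:2,u-18:u+19:2])
E
```

```text
[0.55927805 0.07569736 0.19387345] tooly 0.08714221706931435 [0.20458731 0.18219318 0.36304959] [-0.01335129  0.04418057 -0.03428014] 24.9
[387 101] [-0.0002 -0.0021]
[377 216] [ 0.1017 -0.0026]
[316 217] [ 0.1025 -0.0597]
[317 102] [ 0.0004 -0.0616]
0.035 [[347.60540659 196.96153641]]
0.046 [[350.1356456  199.72514049]]
[[129 130 127 130 128 129 126 127 128 130 128 126 128 134 140 142 142 144
  143]
 [115 126 125 128 130 131 128 130 128 124 125 124 127 132 136 145 144 144
  143]
 [100 126 129 129 131 129 129 128 124 127 127 128 127 134 140 145 145 141
  141]
 [107 130 130 128 129 131 130 127 124 128 125 127 127 133 141 144 143 142
  140]
 [106 131 127 130 128 124 121 123 121 121 119 126 131 130 136 144 146 143
  143]
 [112 132 130 132 123  80  69  72  75  85  84 103 137 123  93 133 140 142
  142]
 [115 128 129 129  97  54  52  75 118 130 127 113 120 110  83 137 139 138
  141]
 [119 130 130 126  75  44  67 113 138 139 136 127 116  93  82 133 139 139
  139]
 [124 127 125 126  87  46  85 128 137 133 128 124 115  96  90 137 138 139
  135]
 [125 125 126 128 111  59  94 125 129 126 120 11
[... 224 characters left out ...]
 114 109 109 115 118 112  81 107 140 141 142
  138]
 [ 86  86  89  86  86  86  80 105 110 115 114  97  81  79 112 141 142 140
  142]
 [ 85  88  90  84  74  66  76  77  80  94  92  93  95  91 119 139 139 142
  142]
 [ 88  85  87  84  85  86  96 100 120 137 136 136 134 138 135 136 138 140
  135]
 [ 87  81  84  87  84  85  98 103 117 138 136 135 134 139 136 135 136 136
  139]
 [ 86  84  85  89  84  87  96 102 125 137 138 140 134 137 140 140 137 137
  138]
 [ 84  85  86  86  90  95  99 102 134 139 137 140 137 140 138 139 139 138
  136]
 [ 88  91  84  87  94 101  99 106 137 143 137 140 140 141 141 138 140 142
  138]
 [ 88  85  84  86  95 103 106 129 141 142 140 143 142 143 141 140 143 141
  122]]
```

Both walls are firm under 12 N pushes, the riser is locked, and the gripper is clear.

```bash
python3 -c "
from rig import job; print(job.sign_off())"
```

```text
the job is handed in; nothing more can be done
None
```

I pulled the maple riser out to its stop, where the lock button popped up. I then seated it in the corner against both walls, released it, and handed the job in at about 25 s. Light 12 N pushes moved it no further toward either wall, and the last position fix shows it square to within about 2 mm.

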